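# Hang the soft-face mallet back in its spring collar

## Robot

A 6-joint arm with a two-finger parallel gripper is mounted at the origin on the work surface. World frame = base frame: x ahead of the robot, y to its left, z up, the work surface at z = 0. Lengths are in mm, angles in rad, forces in N, time in s.
With the tool pointing down it reaches from about 350 to 875 mm from the base axis. Payload 4.2 kg.
Tool frame: the origin (TCP) lies at the very end of the fingers, on their centre line; the grasp point (between the pads) lies arm.grip_depth behind it (arm.grip_depth is the distance from the TCP to the grasp point, in mm); z points along the fingers, y is the direction in which the jaws open and shut (so a half turn about z gives the same grasp; the last joint's range is limited). The gripper opens to 85 mm and grips with 20 to 120 N. Pads are 22 mm wide; open, the fingers measure 114 mm over their backs; the gripper's body (76 mm by 85 mm) begins 54 mm behind the grasp point. The pads swing forward as they close: fully open they stand 13 mm farther back than shut.
Start: joints at [-1.035, 0.385, 0.008, 0, -1.194, -0.259], TCP at [170.816, -601.183, 231.312] pointing down, gripper open.
Joint ranges: [-3.14, 3.14], [-1.21, 2.06], [-1.07, 1.41], [-3.16, 2.05], [-2.99, -0.16], [-3.1, 3.1]. Speed limits (rad/s): [2.79, 2.79, 3.14, 3.14, 3.14, 3.14].

## Interface

Orientations are given as a unit quaternion [x, y, z, w].
In Python, from bench import arm, optics, workorder gives the robot as it stands. The module is installed in compiled form; this text tells all that it offers.
- The arm moves only by the tool play_rows, never from a script. Its arguments are lists of equal length, an entry for each row: "travel": the shift along the tool's x, y, z in m, a list of three; "rotation": the turn, a rotation vector about the tool's x, y, z in rad, a list of three; "grip": the opening, from 0 (shut) to 1 (fully open). In form: {"travel": [[x, y, z], ...], "rotation": [[rx, ry, rz], ...], "grip": [grip, ...]}. A call has 1 to 12 rows; each row shifts and turns the commanded pose from where the row before left it, along the tool's axes as they then stand; what a row does not reach is not made up. A row lasts 1/12 s, in which the tool goes at most 41.7 mm and 7.16 degrees, less where a joint would pass 70% of its speed; a pose out of reach is approached as far as the arm can. A call is refused whole if a number of a shift passes 0.0417 or a number of a turn 0.125, either way. A call with a gripper value outside its range is refused whole. The fingers move at their own pace and stop on an object; the grip force is fixed at half the most. Time passes only in rows, so rows that do not move let the fingers close. It gives the time, the measured TCP pose, the force and the opening at its end, in the units of the state.
- arm.read_state(): the state, without advancing time (a new reading comes with each control period).
- optics.get_image(name): name is "scene" or "top" or "wrist"; returns a dict with "image" (420x560x3 uint8, blue, green, red), "depth" (420x560 float32, mm along the optical axis (not along the pixel's ray), 0 where there is no reading), "camera_matrix" (3x3 intrinsics, pixels), "R" (3x3) and "t" (3): a world point X has camera coordinates R X + t; the wrist camera has in their place "hand_eye" (4x4, takes a point from camera to tool coordinates, whose origin is the TCP and whose axes are the flange's). Camera axes: x right, y down, z forward; pixel columns grow to the right and rows downward; lengths in mm; the calibration is good to about 2 mm. A picture is of the moment at which its call begins: read the wrist's pose just before it.
- workorder.job_done(): hands the job in, once; it reports no verdict.
The state is a dict: "clock": time; "joints": joint angles; "joint_vel": joint speeds; "joint_efforts": joint torques, N m; "position": TCP position; "ee_rot": TCP orientation; "contact_force": force on the tool from outside, world axes, zero at the start; "wrist_torque": the same for the moment, N m; "gripper_width": finger opening in mm.
Only numpy, scipy, OpenCV 4.12 (cv2) and the standard library are available. Lean on these libraries where they do the work, as an engineer would, in place of code of your own. Each camera call takes 0.05 s, during which the arm holds its last target. There are 200 camera calls.

## Task

The soft-face mallet was left leaning in a bore of the green mould block. Draw it out and put it back in the empty ring of the tool rack, handle first: feel the handle into the ring, slide it down against the spring and press gently until the head sits fully home on the ring, then let go. Never force it - the ring bends if it is pushed or struck hard - and leave the other hanging tools, the loose green plugs and the roll of tape where they are.

Things in the scene. Friction and masses are not known exactly. Their poses are not given: they have to be found in the camera images.
- mallet_head (a point): Soft-face mallet; centre of its head's grey metal block, 38 long (x) x 34 wide (y) x 40 mm high (z). Own z: along the handle, up to the head; x: along the head, yellow to orange face; y: across the flat sides to grip, 34 mm apart. A round face, 34 mm across, 28 mm long, stands out at each x end (94 mm over all). Mass 0.27 to 0.41 kg. At the start it leans about 0.25 rad towards own -y.
- mallet_seat (a point): Centre of the underside of the mallet's head, 20 mm below mallet_head along own z, same axes; it rests on the ring's rim when home. In the ring the spring makes the handle drag by some 4 to 7 N, and it stays where it is let go, so it must be pressed home. The ring is bent (spoilt) if the mallet bears on it and its spring with over 30 N in all; it does not move under less.
- mallet_foot (a point): Centre of the flat end (edge broken by 1 mm) of the mallet's handle, a plain round rod 26 mm in diameter that runs 145 mm down from the head's underside; so it lies 165 mm below mallet_head along own z. It starts in a bore of the mould block.
- mallet: The whole mallet; origin on the handle's axis 26 mm above its end; same axes as mallet_head.
- mould_block: Mint-green block 250 x 100 x 60 mm, stuck down, with four bores in a row, 38 mm across and 50 mm deep. Origin: centre of its underside; x along its length. The mallet leans loosely in the bore 29 mm towards +x.
- holder_free: Bracket of the rack's empty ring: an upright steel collar of 29 mm bore, 36 mm outside, 34 mm deep, on an arm 54 mm long that is clamped by an upright bolt 54 mm behind (own +x). Origin: centre of the collar's mouth (upper rim, 160 mm above the bench) if the arm stood straight, z up; but it has been knocked askew and the collar really stands up to 8 mm to either side of there (own y).
- rack: Blue bench rack, fixed, 420 mm wide; origin: middle of its rail's front face, at bench level; its front looks along own -x. Three collars stand 125 mm apart, 70 mm in front of it; no part of it is above their rims. In the empty collar's rear (+x) wall a sprung leaf ramps in from 10 to 27 mm below the rim and presses the handle forwards with 4 to 5 N.
- scraper: Scraper with red handle hanging in another holder of the rack, blade up, its top 57 mm above the rim. Origin: where it rests on the rim. Leave it.
- steel_hammer: Small steel hammer hanging in another holder, head up, its top 22 mm above the rim. Origin: where it rests on the rim. Leave it.
- plug0: Green board plug, 35 mm across, 44 mm high, standing on the bench. Origin: centre of its underside. Leave it.
- plug1: Another such plug. Leave it.
- plug2: Another such plug. Leave it.
- tape_roll: Yellow roll of tape lying flat, 96 mm across, 24 mm high. Origin: centre of its underside. Leave it.

How it is judged:
By the outcome, as a careful person would: the job done as asked, in the order asked, and still so for the second after the job is handed in, with the robot touching nothing.
It also fails if it takes over 72 s, if anything falls off the work surface, if the arm or the gripper's body presses on something with over 40 N, if the wrist force passes 120 N, or if a joint passes its speed limit or range.

## Working session

There is one attempt and no reset: what is moved stays moved. The work goes in short steps, Python scripts to look and compute and a tool call to move; the robot and the scene stay as the last step left them, time stands still between calls to the robot, and variables do not carry over. Pictures are saved under pics/ and viewed, about 8 in all and at most 12, crops included, and the job is handed in when it is done.

Besides the shell and the picture viewer there is one more tool, called after "Call:" as name(argument=value, ...) on one line, values as JSON. play_rows: Moves the arm, as the interface text tells. Its arguments: {"type":"object","properties":{"travel":{"type":"array","items":{"type":"array","items":{"type":"number"}}},"rotation":{"type":"array","items":{"type":"array","items":{"type":"number"}}},"grip":{"type":"array","items":{"type":"number"}}},"required":["travel","rotation","grip"]}

```bash
mkdir -p pics
cat > h.py <<'E'
import numpy as np, cv2
from scipy.spatial.transform import Rotation as Ro
from bench import arm, optics, workorder
def cam(name):
    s=arm.read_state(); d=optics.get_image(name)
    if name=='wrist':
        H=np.array(d['hand_eye']); T=np.eye(4); T[:3,:3]=Ro.from_quat(s['ee_rot']).as_matrix(); T[:3,3]=s['position']
        M=T@H; d['Rw'],d['c']=M[:3,:3],M[:3,3]
    else:
        R=np.array(d['R']);t=np.array(d['t']).ravel(); d['Rw']=R.T; d['c']=-R.T@t
    return d
def ray(d,u,v):
    r=d['Rw']@np.linalg.inv(d['camera_matrix'])@np.array([u,v,1.]); return d['c'],r
def onz(d,u,v,z):
    c,r=ray(d,u,v); return c+r*(z-c[2])/r[2]
def cloud(d):
    v,u=np.mgrid[:420,:560]; K=np.array(d['camera_matrix']); z=d['depth']
    P=np.stack([(u-K[0,2])/K[0,0]*z,(v-K[1,2])/K[1,1]*z,z],-1); return P@d['Rw'].T+d['c']
def proj(d,X):
    p=(np.asarray(X)-d['c'])@d['Rw']; K=np.array(d['camera_matrix']); q=p@K.T; return q[...,:2]/q[...,2:]
E
python3 - <<'E'
from h import *
np.set_printoptions(precision=2,suppress=True)
print(arm.read_state(), arm.grip_depth)
ims=[]
for n in ('scene','top'):
    d=cam(n); np.savez(n+'0.npz',**d); cv2.imwrite(f'pics/{n}0.png',d['image']); print(n,d['c'],d['Rw'][:,2],(d['depth']>0).mean())
E
```

```text
{'clock': 0.0, 'joints': array([-1.04,  0.39,  0.01, -0.  , -1.19, -0.26]), 'joint_vel': array([ 0.,  0., -0., -0., -0.,  0.]), 'joint_efforts': array([ -0.  , -39.23,  18.84,   4.19,  -0.  ,   0.  ]), 'position': array([ 170.66, -600.64,  230.21]), 'ee_rot': array([-0.14,  0.99,  0.  , -0.  ]), 'contact_force': array([-0.48, -0.01, -0.29]), 'wrist_torque': array([-0.  , -0.  , -0.02]), 'gripper_width': 85.22304479096876} 18.700000000000003
scene [926.95 450.47 687.64] [-0.53 -0.53 -0.66] 0.995829081632653
top [ 417.93   38.67 1012.88] [ 0.1  -0.02 -0.99] 0.9959948979591837
```

View pics/scene0.png

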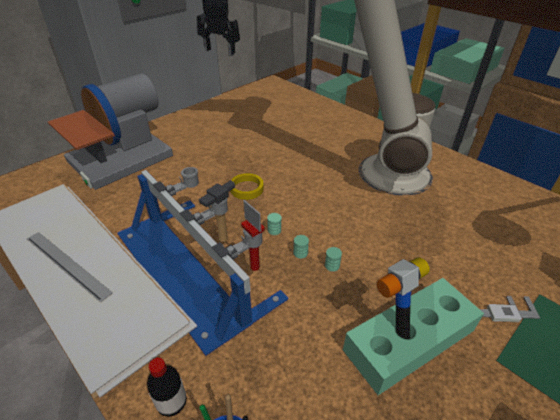

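View pics/top0.png

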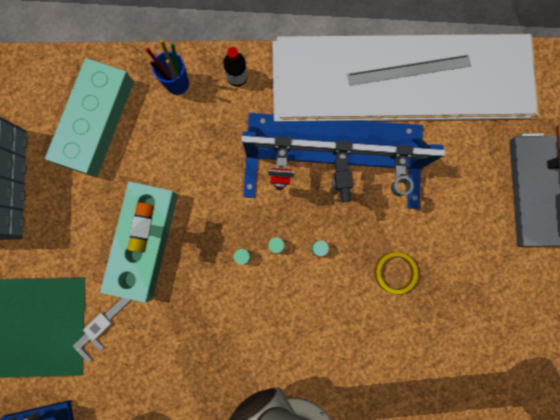

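The scene view shows the mallet leaning in the mint block (head at about 405,275) and the empty collar at about (190,177). In the top view the head is at (140,227), orange face towards +x, and the empty collar is at (403,186), the rightmost of the three. Next I measure both.

Run:
```python
from h import *
np.set_printoptions(precision=3,suppress=True)
D={n:dict(np.load(n+'0.npz')) for n in('scene','top')}
allp=[]
for n,box in(('scene',(375,450,250,310)),('top',(115,165,195,260))):
    d=D[n]; P=cloud(d); hsv=cv2.cvtColor(d['image'],cv2.COLOR_BGR2HSV).astype(int)
    u0,u1,v0,v1=box; m=np.zeros((420,560),bool); m[v0:v1,u0:u1]=1
    m&=(P[...,2]>110)
    h,s,v=[hsv[...,i] for i in range(3)]
    for nm,mm in(('or',m&(s>150)&(h<17)),('ye',m&(s>150)&(h>=18)&(h<35)),('grey',m&(s<90))):
        mm=cv2.erode(mm.astype(np.uint8),np.ones((3,3)))>0
        q=P[mm]; print(n,nm,len(q),np.median(q,0),q.min(0),q.max(0))
        allp.append((n,nm,q))
    # top plane of grey
    q=allp[-1][2]
    if n=='top':
        c=q.mean(0); 
        for _ in range(4):
            A=np.c_[q[:,:2]-c[:2],np.ones(len(q))]; k=np.linalg.lstsq(A,q[:,2],rcond=None)[0]; r=A@k-q[:,2]; q=q[abs(r)<2.5*r.std()+.3]
        nrm=np.array([-k[0],-k[1],1]); print('topface n',nrm/np.linalg.norm(nrm),len(q),q.mean(0),r.std())
# ring: points at z ~160 near pixel 403,186 in top
d=D['top'];P=cloud(d);m=np.zeros((420,560),bool);m[168:205,385:422]=1
q=P[m&(P[...,2]>150)&(P[...,2]<175)];print('ring',len(q),q.min(0),q.max(0),np.median(q,0))
d2=D['scene'];P2=cloud(d2);m=np.zeros((420,560),bool);m[160:195,170:210]=1
q=P2[m&(P2[...,2]>150)&(P2[...,2]<175)];print('ring s',len(q),q.min(0),q.max(0),np.median(q,0))
# crops
a=cv2.resize(D['top']['image'][140:220,230:450],None,fx=3.5,fy=3.5,interpolation=2)
b=cv2.resize(D['top']['image'][180:270,90:190],None,fx=3,fy=3,interpolation=2);c=cv2.resize(D['scene']['image'][240:350,340:470],None,fx=2.5,fy=2.5,interpolation=2)
o=np.zeros((600,780,3),np.uint8);o[:280,:770]=a;o[290:560,:300]=b;o[290:565,310:635]=c;cv2.imwrite('pics/c1.png',o)
```

```text
scene or 334 [522.683 289.424 183.862] [505.039 272.859 162.53 ] [926.953 450.472 687.637]
scene ye 120 [447.266 306.276 187.845] [437.548 290.518 174.617] [926.953 450.472 687.637]
scene grey 534 [484.477 301.133 190.097] [461.694 271.394 158.814] [926.953 450.472 687.637]
top or 141 [514.35  281.307 187.215] [503.252 269.925 177.408] [524.33  295.468 192.399]
top ye 148 [446.023 294.715 187.43 ] [417.926  38.675 178.407] [ 457.51   309.499 1012.885]
top grey 331 [479.791 287.221 191.664] [417.926  38.675 181.225] [ 500.86   303.481 1012.885]
topface n [-0.048 -0.244  0.969] 327 [480.159 287.488 191.569] 1.4658028093899802
ring 180 [ 538.269 -247.196  150.044] [ 582.721 -208.541  164.662] [ 558.757 -229.658  159.916]
ring s 154 [ 537.549 -248.285  150.351] [ 582.025 -209.504  163.202] [ 556.325 -228.963  158.882]
```

View pics/c1.png

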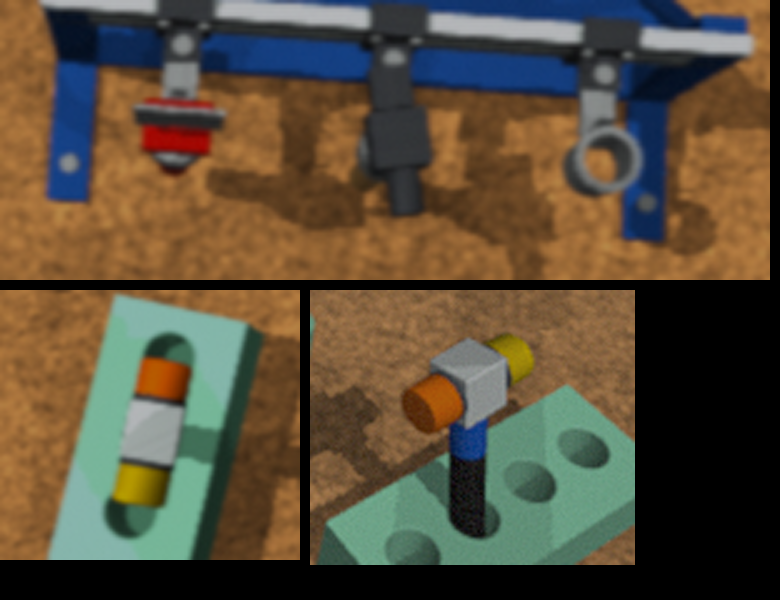

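The crops confirm the geometry: empty collar at the right, and mallet head with orange towards +x. The mallet axis is about (-0.05,-0.24,0.97), with the head centre near (481,292,172) and the ring near (556,-228,160). I'll look at the ring from the wrist camera on the way, while the gripper is empty.

```bash
cat >> h.py <<'E'
def to(goal,n,Rg=None,pos=None):
    s=arm.read_state(); R=Ro.from_quat(s['ee_rot']); d=R.inv().apply(np.array(goal,float)-(s['position'] if pos is None else pos))
    print('rows',n,'travel/row m',np.round(d/n/1000,5),'total mm',np.round(d,2))
    if Rg is not None: print('  rotvec total',np.round((R.inv()*Rg).as_rotvec(),4))
E
python3 - <<'E'
from h import *
np.set_printoptions(precision=3,suppress=True)
print(cam('wrist')['hand_eye'],cam('wrist')['camera_matrix'])
to((500,-228,340),24)
E
```

```text
[[   0.001   -0.966   -0.26    65.464]
 [   1.       0.001   -0.001   -0.555]
 [   0.001   -0.26     0.966 -142.072]
 [   0.       0.       0.       1.   ]] [[344.38    0.    278.817]
 [  0.    344.38  214.837]
 [  0.      0.      1.   ]]
rows 24 travel/row m [-0.017  0.011 -0.005] total mm [-418.63  268.85 -109.05]
```

Call:
play_rows(travel=[[-0.0185,0.0105,-0.004],[-0.0185,0.0105,-0.004],[-0.0185,0.0105,-0.004],[-0.0185,0.0105,-0.004],[-0.0185,0.0105,-0.004],[-0.0185,0.0105,-0.004],[-0.0185,0.0105,-0.004],[-0.0185,0.0105,-0.004],[-0.0185,0.0105,-0.004],[-0.0185,0.0105,-0.004],[-0.0185,0.0105,-0.004],[-0.0185,0.0105,-0.004]], rotation=[[0,0,0],[0,0,0],[0,0,0],[0,0,0],[0,0,0],[0,0,0],[0,0,0],[0,0,0],[0,0,0],[0,0,0],[0,0,0],[0,0,0]], grip=[1,1,1,1,1,1,1,1,1,1,1,1])

```text
clock: 1.2
position: [350.5, -418.4, 279.4]
ee_rot: [-0.138, 0.99, 0.0, -0.0]
contact_force: [0.6, 0.0, -0.1]
gripper_width: 85.9
```

Call:
play_rows(travel=[[-0.0185,0.0105,-0.004],[-0.0185,0.0105,-0.004],[-0.0185,0.0105,-0.004],[-0.0185,0.0105,-0.004],[-0.0185,0.0105,-0.004],[-0.0185,0.0105,-0.004],[-0.0185,0.0105,-0.004],[-0.0185,0.0105,-0.004],[-0.0185,0.0105,-0.004],[-0.0185,0.0105,-0.004],[-0.0185,0.0105,-0.004],[0,0,0]], rotation=[[0,0,0],[0,0,0],[0,0,0],[0,0,0],[0,0,0],[0,0,0],[0,0,0],[0,0,0],[0,0,0],[0,0,0],[0,0,0],[0,0,0]], grip=[1,1,1,1,1,1,1,1,1,1,1,1])

```text
clock: 2.2
position: [516.4, -250.6, 323.5]
ee_rot: [-0.139, 0.99, -0.0, 0.001]
contact_force: [-0.1, 0.5, -0.4]
gripper_width: 85.5
```

Run:
```python
from h import *
np.set_printoptions(precision=3,suppress=True)
s=arm.read_state();print(s['clock'],s['position'],s['ee_rot'])
d=cam('wrist');np.savez('w1.npz',**d);cv2.imwrite('pics/w1.png',d['image']);print(proj(d,np.array([556,-228,160])))
P=cloud(d);z=P[...,2];m=(abs(z-160)<4)&(np.hypot(P[...,0]-556,P[...,1]+228)<35)
q=P[m];print(len(q),q.min(0),q.max(0))
```

```text
2.2 [ 516.417 -250.617  323.465] [-0.139  0.99  -0.     0.001]
[291.229 242.882]
612 [ 536.7   -249.433  156.052] [ 575.643 -211.017  161.421]
```

View pics/w1.png

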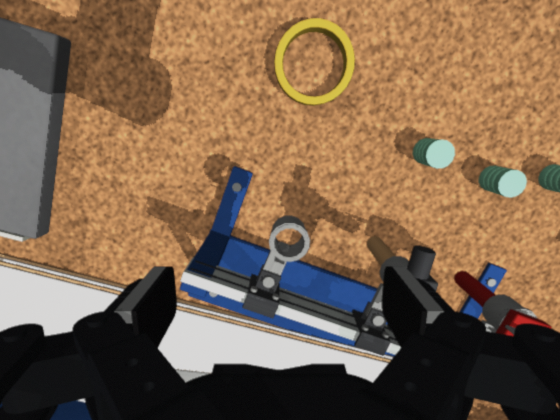

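The wrist view shows the empty collar at about (290,241), with its arm running down to the rail. The loose plugs and tape are well clear. Next I fit the rim and plan the approach to the mallet.

```bash
cat > fit.py <<'E'
from h import *
from scipy.optimize import least_squares
np.set_printoptions(precision=3,suppress=True)
def ringfit(d,c0,zr=160):
    P=cloud(d);m=(abs(P[...,2]-zr)<3.5); c=np.array(c0[:2],float)
    for _ in range(5):
        v,u=np.nonzero(m&(abs(np.hypot(P[...,0]-c[0],P[...,1]-c[1])-16.2)<4)); X=np.array([onz(d,a,b,zr)[:2] for a,b in zip(u,v)])
        r=least_squares(lambda p:np.hypot(X[:,0]-p[0],X[:,1]-p[1])-16.2,c,loss='soft_l1'); c=r.x
    zz=P[v,u,2]; print('ring centre',c,len(X),'z med',np.median(zz),'rms',np.sqrt(np.mean(r.fun**2))); return c
E
python3 - <<'E'
from fit import *
d=dict(np.load('w1.npz'));ringfit(d,(556,-229)); t=dict(np.load('top0.npz'));ringfit(t,(556,-229)); ringfit(dict(np.load('scene0.npz')),(556,-229))
# dark/bright inner hole check by image contour: inner bore edge in wrist image
g=cv2.cvtColor(d['image'],cv2.COLOR_BGR2GRAY);P=cloud(d)
m=((abs(P[...,2]-160)<6)&(np.hypot(P[...,0]-556,P[...,1]+229)<24)).astype(np.uint8)
cs,h=cv2.findContours(m,cv2.RETR_CCOMP,cv2.CHAIN_APPROX_NONE)
for c in cs:
    if len(c)>20:
        w=np.array([onz(d,*p[0],160)[:2] for p in c]);(cx,cy),r=cv2.minEnclosingCircle(w.astype(np.float32));e=cv2.fitEllipse(w.astype(np.float32));print(len(c),cx,cy,r,e)
# grasp pose
z=np.array([-.048,-.244,.969]);z/=np.linalg.norm(z);x=np.array([.981,-.192,0]);x-=z*(x@z);x/=np.linalg.norm(x);y=np.cross(z,x)
# tool z=-z, tool y=y, tool x = y x (-z) = -(x)
Rg=Ro.from_matrix(np.c_[-x,y,-z]);head=np.array([480.2,287.5,191.6])-20*z
print('head',head,'y',y,Rg.as_quat())
to((440,60,330),24,Rg)
s=arm.read_state();print('yaw-only euler', (Ro.from_quat(s['ee_rot']).inv()*Rg).as_euler('ZXY'))
print('pregrasp (120 above)',head+z*(120-18.7+2))
E
```

```text
ring centre [ 555.467 -230.696] 595 z med 159.16149916158332 rms 1.647347596028382
ring centre [ 556.687 -227.874] 144 z med 160.3490382981022 rms 1.845946848496238
ring centre [ 556.185 -227.677] 96 z med 160.37363449357815 rms 2.780759849752577
115 555.189208984375 -230.83460998535156 19.870943069458008 ((555.159423828125, -230.78680419921875), (37.523948669433594, 38.65523910522461), 108.10785675048828)
84 555.17578125 -230.8374481201172 14.786381721496582 ((555.0353393554688, -230.80906677246094), (27.524417877197266, 28.770790100097656), 16.976137161254883)
head [481.16  292.378 172.228] y [0.186 0.951 0.249] [0.096 0.987 0.125 0.012]
rows 24 travel/row m [-0.001  0.013 -0.   ] total mm [-13.59 320.07  -6.83]
  rotvec total [-0.246 -0.06   0.47 ]
yaw-only euler [ 0.472 -0.251 -0.   ]
pregrasp (120 above) [476.203 267.183 272.285]
```

Call:
play_rows(travel=[[0,0,0],[0,0,0],[0,0,0],[0,0,0],[0,0,0],[0.0058,0.0208,0],[0.0058,0.0208,0],[0.0058,0.0208,0],[0.0058,0.0208,0],[0.0058,0.0208,0],[0.0058,0.0208,0],[0.0058,0.0208,0]], rotation=[[0,0,0.0944],[0,0,0.0944],[0,0,0.0944],[0,0,0.0944],[0,0,0.0944],[0,0,0],[0,0,0],[0,0,0],[0,0,0],[0,0,0],[0,0,0],[0,0,0]], grip=[1,1,1,1,1,1,1,1,1,1,1,1])

```text
clock: 3.25
position: [501.6, -101.6, 323.1]
ee_rot: [0.098, 0.995, -0.0, -0.0]
contact_force: [0.4, -0.5, 0.3]
gripper_width: 85.4
```

Call:
play_rows(travel=[[0.0058,0.0208,0.0015],[0.0058,0.0208,0.0015],[0.0058,0.0208,0.0015],[0.0058,0.0208,0.0015],[0.0058,0.0208,0.0015],[0.0058,0.0208,0.0015],[0.0058,0.0208,0.0015],[0.0058,0.0208,0.0015],[0.0058,0.0208,0.0015],[0.0058,0.0208,0.0015],[0.0058,0.0208,0.0015],[0.0058,0.0208,0.0015]], rotation=[[0,0,0],[0,0,0],[0,0,0],[0,0,0],[0,0,0],[0,0,0],[0,0,0],[0,0,0],[0,0,0],[0,0,0],[0,0,0],[0,0,0]], grip=[1,1,1,1,1,1,1,1,1,1,1,1])

```text
clock: 4.25
position: [482.2, 156.6, 305.1]
ee_rot: [0.098, 0.995, -0.0, -0.0]
contact_force: [0.4, 0.4, 0.3]
gripper_width: 85.5
```

Call:
play_rows(travel=[[0.0058,0.0208,0.0015],[0.0058,0.0208,0.0015],[0.0058,0.0208,0.0015],[0.0058,0.0208,0.0015],[0.0058,0.0208,0.0015],[0,0,0],[0,0,0],[0,0,0],[0,0,0]], rotation=[[0,0,0],[0,0,0],[0,0,0],[0,0,0],[0,0,0],[-0.0837,0,0],[-0.0837,0,0],[-0.0837,0,0],[0,0,0]], grip=[1,1,1,1,1,1,1,1,1])

```text
clock: 5.0
position: [473.7, 261.9, 298.1]
ee_rot: [0.098, 0.987, 0.126, 0.012]
contact_force: [0.0, -0.4, 0.3]
gripper_width: 85.4
```

Run:
```python
from h import *
np.set_printoptions(precision=3,suppress=True)
s=arm.read_state();print(s['clock'],s['position'],s['ee_rot'],s['contact_force'])
d=cam('wrist');np.savez('w2.npz',**d);cv2.imwrite('pics/w2.png',d['image'])
P=cloud(d);hsv=cv2.cvtColor(d['image'],cv2.COLOR_BGR2HSV).astype(int);h,S,v=[hsv[...,i] for i in range(3)]
m=(P[...,2]>165)&(P[...,2]<210)&(np.hypot(P[...,0]-480,P[...,1]-288)<60)
q=P[m&(S<70)&(v>60)];n0=np.array([-.048,-.244,.969])
for _ in range(6):
    c=q.mean(0);_,_,V=np.linalg.svd(q-c,full_matrices=False);n=V[2]*np.sign(V[2][2]);r=(q-c)@n;q=q[abs(r)<2*r.std()+.2]
print('top face n',n,c,len(q),r.std(),'minAreaRect', cv2.minAreaRect(q[:,:2].astype(np.float32)))
o=P[m&(S>150)&(h<17)];y=P[m&(S>150)&(h>=18)&(h<35)]
print('orange',np.median(o,0),len(o),'yellow',np.median(y,0),len(y))
```

```text
5.0 [473.694 261.872 298.063] [0.098 0.987 0.126 0.012] [ 0.001 -0.409  0.304]
top face n [-0.052 -0.264  0.963] [478.233 285.981 190.601] 2041 0.6411308711672661 minAreaRect ((480.46124267578125, 285.6336669921875), (32.12125778198242, 41.14124298095703), 79.33897399902344)
orange [513.176 280.688 185.941] 999 yellow [444.784 294.215 185.824] 1357
```

View pics/w2.png

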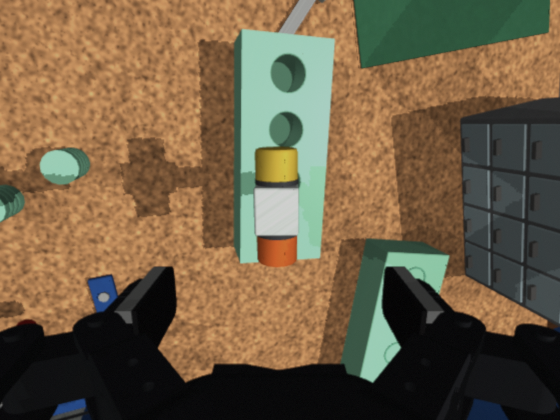

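Wrist view: the head's grey block is at about (277,210), nicely between the open fingers. Its measured pose agrees with the first measurement to 1–2 mm, so I descend along the mallet's axis.

Run:
```python
from h import *
np.set_printoptions(precision=4,suppress=True)
z=np.array([-.052,-.260,.963]);z/=np.linalg.norm(z);x=np.array([68.4,-13.5,0]);x-=z*(x@z);x/=np.linalg.norm(x);y=np.cross(z,x)
Rg=Ro.from_matrix(np.c_[-x,y,-z]);s=arm.read_state()
g=np.array([480.3,291.3,171.5])-15.7*z
print(g,(Ro.from_quat(s['ee_rot']).inv()*Rg).as_rotvec(),Rg.inv().apply(g-s['position']))
```

```text
[481.1174 295.3868 156.3633] [-0.0175  0.0002 -0.0029] [ -0.188   -4.9707 145.7682]
```

Call:
play_rows(travel=[[0,-0.005,0],[0,0,0.0135],[0,0,0.0135],[0,0,0.0135],[0,0,0.0135],[0,0,0.0135],[0,0,0.0135],[0,0,0.0135],[0,0,0.0135],[0,0,0.0135],[0,0,0.0125],[0,0,0.008]], rotation=[[-0.0175,0,-0.003],[0,0,0],[0,0,0],[0,0,0],[0,0,0],[0,0,0],[0,0,0],[0,0,0],[0,0,0],[0,0,0],[0,0,0],[0,0,0]], grip=[1,1,1,1,1,1,1,1,1,1,1,1])

```text
clock: 6.05
position: [480.2, 296.1, 157.7]
ee_rot: [0.095, 0.987, 0.132, 0.012]
contact_force: [-0.3, 0.5, -0.1]
gripper_width: 85.1
```

Call:
play_rows(travel=[[0,0,0.004],[0,0,0],[0,0,0]], rotation=[[0,0,0],[0,0,0],[0,0,0]], grip=[1,0.7,0.55])

```text
clock: 6.3
position: [481.2, 297.4, 156.0]
ee_rot: [0.095, 0.986, 0.133, 0.013]
contact_force: [-0.0, 0.3, -0.3]
gripper_width: 63.8
```

Call:
play_rows(travel=[[0,0,0],[0,0,0],[0,0,0],[0,0,0],[0,0,0],[0,0,0]], rotation=[[0,0,0],[0,0,0],[0,0,0],[0,0,0],[0,0,0],[0,0,0]], grip=[0.46,0.42,0.38,0.3,0.3,0.3])

```text
clock: 6.8
position: [481.2, 297.2, 156.6]
ee_rot: [0.095, 0.986, 0.133, 0.014]
contact_force: [-0.7, -2.5, 5.2]
gripper_width: 33.2
```

Call:
play_rows(travel=[[0,0,0],[0,0,-0.003],[0,0,-0.005],[0,0,-0.006],[0,0,-0.006],[0,0,-0.007],[0,0,-0.007],[0,0,-0.007],[0,0,-0.008],[0,0,-0.008],[0,0,-0.008],[0,0,-0.01]], rotation=[[0,0,0],[0,0,0],[0,0,0],[0,0,0],[0,0,0],[0,0,0],[0,0,0],[0,0,0],[0,0,0],[0,0,0],[0,0,0],[0,0,0]], grip=[0,0,0,0,0,0,0,0,0,0,0,0])

```text
clock: 7.8
position: [476.6, 277.0, 228.4]
ee_rot: [0.095, 0.987, 0.133, 0.013]
contact_force: [0.4, -0.6, -4.3]
gripper_width: 33.1
```

Call:
play_rows(travel=[[0,0,-0.012],[0,0,-0.015],[0,0,-0.02],[0,0,-0.02],[0,0,-0.02],[0,0,-0.02],[0,0,-0.02],[0,0,-0.02],[0,0,-0.02],[0,0,-0.02],[0,0,-0.01],[0,0,0]], rotation=[[0,0,0],[0,0,0],[0,0,0],[0,0,0],[0,0,0],[0,0,0],[0,0,0],[0,0,0],[0,0,0],[0,0,0],[0,0,0],[0,0,0]], grip=[0,0,0,0,0,0,0,0,0,0,0,0])

```text
clock: 8.8
position: [467.5, 226.0, 421.4]
ee_rot: [0.095, 0.986, 0.135, 0.016]
contact_force: [0.3, -0.4, -3.4]
gripper_width: 33.2
```

Call:
play_rows(travel=[[0,0,0],[0,0,0],[0,0,0],[0,0,0],[0,0,0]], rotation=[[0.068,0,0],[0.067,0,0],[0.067,0,0],[0.067,0,0],[0,0,0]], grip=[0,0,0,0,0])

```text
clock: 9.22
position: [466.8, 228.3, 415.0]
ee_rot: [0.095, 0.995, -0.003, -0.002]
contact_force: [0.8, 0.7, -4.2]
gripper_width: 33.3
```

Run:
```python
from h import *
np.set_printoptions(precision=3,suppress=True)
s=arm.read_state();print(s['clock'],s['position'],Ro.from_quat(s['ee_rot']).as_matrix(),s['contact_force'],s['wrist_torque'],s['joints'])
for n in('scene','top'):
    d=cam(n);np.savez(n+'1.npz',**d)
    cv2.imwrite(f'pics/{n}1.png',d['image'])
```

```text
9.2167 [466.796 228.276 414.957] [[-0.982  0.189 -0.004]
 [ 0.189  0.982 -0.005]
 [ 0.003 -0.005 -1.   ]] [ 0.802  0.665 -4.192] [ 0.164 -0.019  0.025] [ 0.768  0.132  0.113  0.001 -1.558 -2.529]
```

View pics/scene1.png

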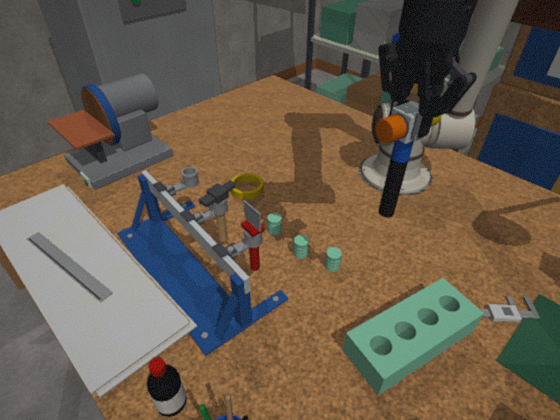

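The mallet is out of the bore and hangs from the gripper, with the handle running from (405,150) to (388,212) in the scene view. Next I fit the handle's axis relative to the tool.

```bash
cat >> fit.py <<'E'
def cyl(d,s,rad=13,lo=60,hi=145):
    """handle axis: points in tool frame between lo..hi mm beyond TCP"""
    Rt=Ro.from_quat(s['ee_rot']);P=cloud(d);Q=Rt.inv().apply(P.reshape(-1,3)-s['position']).reshape(P.shape)
    m=(np.hypot(Q[...,0],Q[...,1])<40)&(Q[...,2]>lo)&(Q[...,2]<hi)
    m=cv2.erode(m.astype(np.uint8),np.ones((3,3)))>0
    q=Q[m];cam_=Rt.inv().apply(d['c']-s['position'])
    def f(p):
        ax=np.array([p[2],p[3],1]);ax/=np.linalg.norm(ax);w=q-np.array([p[0],p[1],0]);return np.linalg.norm(w-np.outer(w@ax,ax),axis=1)-rad
    c=q.mean(0);v=cam_-c;v/=np.linalg.norm(v)
    r=least_squares(f,[c[0]-v[0]*13,c[1]-v[1]*13,0,0],loss='soft_l1');p=r.x
    Q2=Q[(np.hypot(Q[...,0]-p[0]-p[2]*Q[...,2],Q[...,1]-p[1]-p[3]*Q[...,2])<16)&(Q[...,2]>50)&(Q[...,2]<200)]
    print('axis at TCP',p[:2],'slope',p[2:],'n',len(q),'rms',np.sqrt(np.mean(r.fun**2)),'foot depth',np.percentile(Q2[:,2],[95,99,100]))
    return p
E
python3 - <<'E'
from fit import *
s=arm.read_state()
d=dict(np.load('scene1.npz'));p=cyl(d,s)
w=cam('wrist');np.savez('w3.npz',**w);cyl(w,s);cv2.imwrite('pics/w3.png',w['image'])
# colour-mask edges vs silhouette: vertical-ness using rays
print('foot in tool',p[:2]+p[2:]*149)
E
```

```text
axis at TCP [0.771 0.22 ] slope [ 0.008 -0.007] n 576 rms 0.8587521792154992 foot depth [142.614 146.861 148.399]fit.py:18: RuntimeWarning: Mean of empty slice.
  c=q.mean(0);v=cam_-c;v/=np.linalg.norm(v)
  ret = um.true_divide(
Traceback (most recent call last):
  File "fit.py", line 19, in cyl
    r=least_squares(f,[c[0]-v[0]*13,c[1]-v[1]*13,0,0],loss='soft_l1');p=r.x
ValueError: Initial guess is outside of provided bounds
```

Call:
play_rows(travel=[[-0.003,-0.0075,0],[-0.0055,-0.0135,0],[-0.0073,-0.018,0],[-0.0073,-0.018,0],[-0.0073,-0.018,0],[-0.0073,-0.018,0],[-0.0073,-0.018,0],[-0.0073,-0.018,0],[-0.0073,-0.018,0],[-0.0073,-0.018,0],[-0.0073,-0.018,0],[-0.0073,-0.018,0]], rotation=[[0,0,0],[0,0,0],[0,0,0],[0,0,0],[0,0,0],[0,0,0],[0,0,0],[0,0,0],[0,0,0],[0,0,0],[0,0,0],[0,0,0]], grip=[0,0,0,0,0,0,0,0,0,0,0,0])

```text
clock: 10.37
position: [508.0, 11.6, 418.8]
ee_rot: [0.097, 0.995, 0.0, 0.001]
contact_force: [-0.3, -0.2, -3.3]
gripper_width: 33.3
```

Call:
play_rows(travel=[[-0.0073,-0.018,0],[-0.0073,-0.018,0],[-0.0073,-0.018,0],[-0.0073,-0.018,0],[-0.0073,-0.018,0],[-0.0073,-0.018,0],[-0.0073,-0.018,0],[-0.0073,-0.018,0],[-0.0073,-0.018,0],[-0.0073,-0.018,0],[-0.0073,-0.018,0],[-0.0073,-0.018,0]], rotation=[[0,0,0],[0,0,0],[0,0,0],[0,0,0],[0,0,0],[0,0,0],[0,0,0],[0,0,0],[0,0,0],[0,0,0],[0,0,0],[0,0,0]], grip=[0,0,0,0,0,0,0,0,0,0,0,0])

```text
clock: 11.37
position: [552.4, -217.0, 418.9]
ee_rot: [0.097, 0.995, 0.0, 0.001]
contact_force: [1.0, 0.3, -2.5]
gripper_width: 33.4
```

Call:
play_rows(travel=[[-0.0055,-0.0138,0],[0,0,0],[0,0,0.015],[0,0,0.015],[0,0,0.015],[0,0,0.01],[0,0,0],[0,0,0]], rotation=[[0,0,0],[0,0,0],[0,0,0],[0,0,0],[0,0,0],[0,0,0],[0,0,0],[0,0,0]], grip=[0,0,0,0,0,0,0,0])

```text
clock: 12.03
position: [555.8, -229.8, 363.6]
ee_rot: [0.096, 0.995, -0.0, 0.0]
contact_force: [-0.6, -0.0, -2.9]
gripper_width: 33.1
```

Run:
```python
from fit import *
s=arm.read_state();print(s['clock'],s['position'],s['contact_force'],s['wrist_torque'])
Rt=Ro.from_quat(s['ee_rot']);print(Rt.as_matrix())
d=cam('scene');np.savez('scene2.npz',**d);p=cyl(d,s)
f=Rt.apply([p[0]+p[2]*148.5,p[1]+p[3]*148.5,148.5])+s['position'];ax=Rt.apply([p[2],p[3],1]);print('foot',f,'axis',ax)
ringfit(d,(556,-228))
o=cv2.resize(d['image'][60:230,110:290],None,fx=3.4,fy=3.4,interpolation=2)
cv2.imwrite('pics/s2.png',o)
```

```text
12.0333 [ 555.817 -229.793  363.568] [-0.579 -0.009 -2.881] [-0.001 -0.052 -0.042]
[[-0.982  0.191  0.   ]
 [ 0.191  0.982 -0.001]
 [-0.001 -0.001 -1.   ]]
axis at TCP [ 1.165 -0.293] slope [ 0.003 -0.012] n 312 rms 1.2190048299204772 foot depth [141.71  145.46  147.323]
foot [ 553.846 -231.695  215.069] axis [-0.005 -0.012 -1.   ]
ring centre [ 556.078 -227.142] 94 z med 159.827633571329 rms 2.7374993412192095
```

View pics/s2.png

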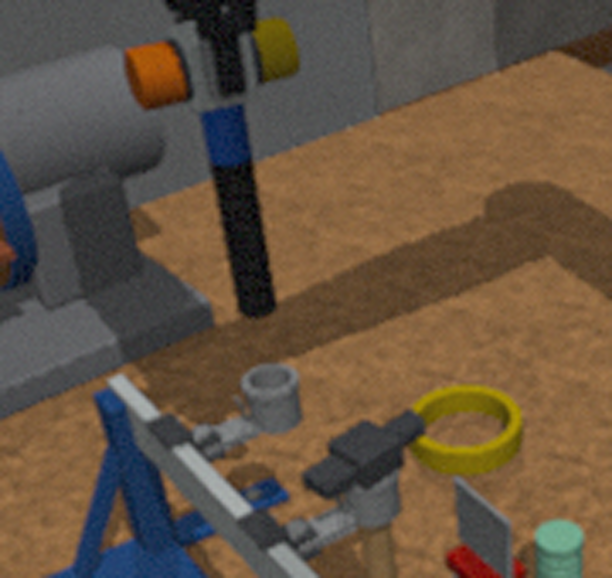

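The crop shows the handle hanging right above the collar, with the foot at crop (257,305) and the collar rim at crop (271,380). Next I fit the collar's outer wall in the same camera, so that the offset is relative.

```bash
cat >> fit.py <<'E'
def collar(d,c0):
    P=cloud(d);c=np.array(c0,float);v=d['c'][:2]-c;v/=np.linalg.norm(v)
    for _ in range(6):
        w=P[...,:2]-c;rr=np.hypot(w[...,0],w[...,1])
        m=(P[...,2]>130)&(P[...,2]<156)&(abs(rr-18)<4)&(w@v>5)
        q=P[m];r=least_squares(lambda p:np.hypot(q[:,0]-p[0],q[:,1]-p[1])-18,c,loss='soft_l1');c=r.x
    print('collar wall',c,len(q),np.sqrt(np.mean(r.fun**2)));return c
def handle(d,c0,z0,z1):
    P=cloud(d);c=np.array(c0,float);v=d['c'][:2]-c;v/=np.linalg.norm(v)
    for _ in range(6):
        w=P[...,:2]-c;rr=np.hypot(w[...,0],w[...,1])
        m=(P[...,2]>z0)&(P[...,2]<z1)&(abs(rr-13)<4)&(w@v>3)
        q=P[m];r=least_squares(lambda p:np.hypot(q[:,0]-p[0],q[:,1]-p[1])-13,c,loss='soft_l1');c=r.x
    print('handle',z0,z1,c,len(q),np.sqrt(np.mean(r.fun**2)));return c
E
python3 - <<'E'
from fit import *
d=dict(np.load('scene2.npz'))
collar(d,(556,-228));collar(dict(np.load('scene0.npz')),(556,-228))
handle(d,(554,-231),217,240);handle(d,(554,-231),240,265);handle(d,(554,-231),265,290);handle(d,(554,-231),290,325)
# silhouette midlines in the image: dark handle bottom, collar sides
P=cloud(d)
hm=(np.hypot(P[...,0]-554,P[...,1]+231)<20)&(P[...,2]>214)&(P[...,2]<320)
cm=(np.hypot(P[...,0]-556,P[...,1]+228)<22)&(P[...,2]>128)&(P[...,2]<163)
for n,m in(('h',hm),('c',cm)):
    for v in range(0,420,4):
        u=np.nonzero(m[v])[0]
        if len(u)>5: print(n,v,u.min(),u.max(),(u.min()+u.max())/2)
for z in(215,160,130):
  for xy in((554,-231.5),(556,-228)): print(z,xy,proj(d,np.array([*xy,z])))
E
```

```text
collar wall [ 555.255 -229.799] 132 1.2606168543207195
collar wall [ 554.708 -229.971] 132 1.2513502246296744
handle 217 240 [ 554.14  -231.249] 103 1.1365128398280424
handle 240 265 [ 553.872 -231.179] 120 1.1320805539609309
handle 265 290 [ 554.066 -230.991] 126 1.1075627359340603
handle 290 325 [ 554.298 -230.65 ] 187 1.0252771375419396
h 112 172 184 178.0
h 116 173 184 178.5
h 120 174 185 179.5
h 124 174 186 180.0
h 128 175 187 181.0
h 132 176 187 181.5
h 136 177 188 182.5
h 140 178 189 183.5
h 144 178 189 183.5
h 148 179 190 184.5
h 152 181 188 184.5
c 168 183 195 189.0
c 172 181 197 189.0
c 176 182 197 189.5
c 180 183 197 190.0
c 184 182 196 189.0
215 (554, -231.5) [184.899 150.201]
215 (556, -228) [185.035 151.152]
160 (554, -231.5) [188.561 170.506]
160 (556, -228) [188.704 171.484]
130 (554, -231.5) [190.438 180.911]
130 (556, -228) [190.583 181.901]
```

Call:
play_rows(travel=[[-0.0005,0.0017,0.006],[0,0,0.008],[0,0,0.008],[0,0,0.008],[0,0,0.008],[0,0,0.005],[0,0,0.003],[0,0,0.002],[0,0,0],[0,0,0]], rotation=[[0,0,0],[0,0,0],[0,0,0],[0,0,0],[0,0,0],[0,0,0],[0,0,0],[0,0,0],[0,0,0],[0,0,0]], grip=[0,0,0,0,0,0,0,0,0,0])

```text
clock: 12.92
position: [557.1, -228.2, 315.6]
ee_rot: [0.096, 0.995, -0.0, 0.001]
contact_force: [-0.2, -0.4, -3.2]
gripper_width: 33.2
```

Run:
```python
from fit import *
s=arm.read_state();print(s['clock'],s['position'],s['contact_force'],s['wrist_torque'])
d=cam('scene');np.savez('scene3.npz',**d)
collar(d,(555,-230));
for a,b in((172,195),(195,220),(220,245),(245,270)):handle(d,(555,-230),a,b)
F=[];W=[]
for i in range(5):
    optics.get_image('top'); s=arm.read_state();F.append(s['contact_force']);W.append(s['wrist_torque'])
print(np.mean(F,0),np.std(F,0),np.mean(W,0),np.std(W,0))
cv2.imwrite('pics/s3.png',cv2.resize(d['image'][90:210,120:260],None,fx=5,fy=5,interpolation=2))
```

```text
12.9167 [ 557.069 -228.245  315.628] [-0.179 -0.446 -3.206] [0.022 0.034 0.029]
collar wall [ 555.24  -230.129] 137 1.2233411239476801
handle 172 195 [ 555.386 -229.438] 97 1.28458741554652
handle 195 220 [ 555.306 -229.475] 105 1.1818473263744518
handle 220 245 [ 555.737 -229.667] 113 1.274342473015734
handle 245 270 [ 555.355 -229.369] 121 1.0763942904630548
[-0.264  0.053 -3.566] [0.256 0.37  0.407] [-0.015  0.003 -0.025] [0.034 0.026 0.03 ]
```

View pics/s3.png

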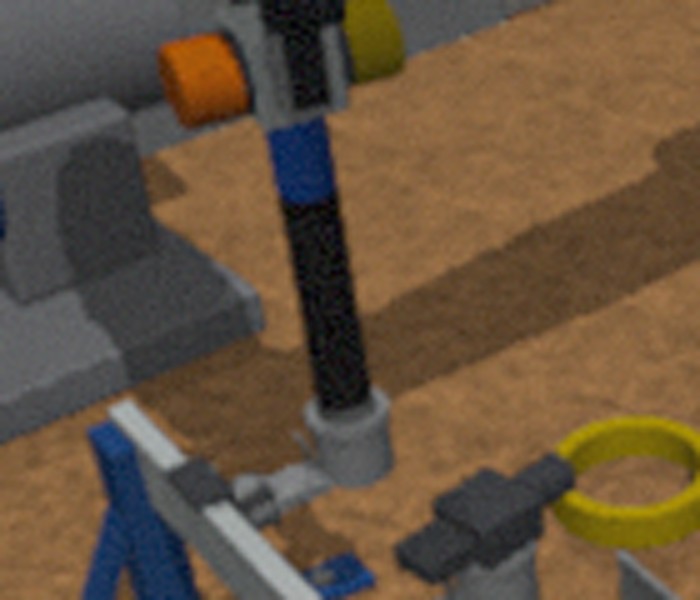

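The handle end now sits right over the collar's mouth, with its centre at crop x≈345 against ≈347 for the collar. The fits agree within 0.7 mm. I descend slowly, watching the force.

Call:
play_rows(travel=[[0,-0.0005,0.001],[0,0,0.001],[0,0,0.001],[0,0,0.001],[0,0,0.001],[0,0,0.0005],[0,0,0]], rotation=[[0,0,0],[0,0,0],[0,0,0],[0,0,0],[0,0,0],[0,0,0],[0,0,0]], grip=[0,0,0,0,0,0,0])

```text
clock: 13.8
position: [556.7, -228.6, 309.6]
ee_rot: [0.096, 0.995, -0.0, 0.0]
contact_force: [0.1, 0.3, -2.9]
gripper_width: 33.5
```

Call:
play_rows(travel=[[0,0,0.0005],[0,0,0.0005],[0,0,0.0005]], rotation=[[0,0,0],[0,0,0],[0,0,0]], grip=[0,0,0])

```text
clock: 14.05
position: [556.8, -228.6, 308.3]
ee_rot: [0.096, 0.995, -0.0, 0.0]
contact_force: [-0.4, 0.4, -3.6]
gripper_width: 33.2
```

Call:
play_rows(travel=[[0,0,0.0005],[0,0,0.0005],[0,0,0.0005]], rotation=[[0,0,0],[0,0,0],[0,0,0]], grip=[0,0,0])

```text
clock: 14.3
position: [556.8, -228.6, 306.8]
ee_rot: [0.096, 0.995, -0.0, 0.0]
contact_force: [0.7, 0.6, -2.9]
gripper_width: 33.0
```

Call:
play_rows(travel=[[0,0,0.0005],[0,0,0.0005]], rotation=[[0,0,0],[0,0,0]], grip=[0,0])

```text
clock: 14.47
position: [556.8, -228.6, 305.8]
ee_rot: [0.096, 0.995, -0.0, 0.0]
contact_force: [0.1, -0.0, -3.9]
gripper_width: 33.3
```

Call:
play_rows(travel=[[0,0,0.0005],[0,0,0.0005],[0,0,0.0005]], rotation=[[0,0,0],[0,0,0],[0,0,0]], grip=[0,0,0])

```text
clock: 14.72
position: [556.8, -228.6, 304.3]
ee_rot: [0.096, 0.995, -0.0, 0.0]
contact_force: [-0.3, -0.5, -4.1]
gripper_width: 33.2
```

Call:
play_rows(travel=[[0,0,0.0005],[0,0,0.0005],[0,0,0.0005]], rotation=[[0,0,0],[0,0,0],[0,0,0]], grip=[0,0,0])

```text
clock: 14.97
position: [556.8, -228.6, 302.8]
ee_rot: [0.096, 0.995, -0.0, 0.0]
contact_force: [0.1, -0.3, -3.2]
gripper_width: 33.2
```

No contact about 5 mm past the rim height, so the handle is in the mouth. I continue down to the leaf.

Call:
play_rows(travel=[[0,0,0.001],[0,0,0.001],[0,0,0.001]], rotation=[[0,0,0],[0,0,0],[0,0,0]], grip=[0,0,0])

```text
clock: 15.22
position: [556.8, -228.7, 299.7]
ee_rot: [0.096, 0.995, -0.0, 0.0]
contact_force: [0.6, 0.9, -3.8]
gripper_width: 33.3
```

Call:
play_rows(travel=[[0,0,0.001],[0,0,0.001]], rotation=[[0,0,0],[0,0,0]], grip=[0,0])

```text
clock: 15.38
position: [556.8, -228.6, 297.7]
ee_rot: [0.096, 0.995, -0.0, 0.0]
contact_force: [-0.5, -1.2, -4.5]
gripper_width: 33.5
```

Run:
```python
from fit import *
d=cam('scene');np.savez('scene4.npz',**d)
s=arm.read_state();print(s['clock'],s['position'],s['contact_force'],s['wrist_torque'])
collar(d,(555,-230));
for a,b in((172,195),(195,220),(220,245),(245,270)):handle(d,(555,-230),a,b)
cv2.imwrite('pics/s4.png',cv2.resize(d['image'][100:210,130:250],None,fx=5,fy=5,interpolation=2))
```

```text
15.4333 [ 556.707 -228.583  297.444] [-0.628 -0.16  -3.051] [ 0.028 -0.012 -0.012]
collar wall [ 555.135 -229.982] 135 1.0889631456291755
handle 172 195 [ 555.144 -230.493] 95 1.1976227542541218
handle 195 220 [ 555.3  -230.33] 109 1.223589548568637
handle 220 245 [ 555.374 -229.617] 117 1.1829690477238672
handle 245 270 [ 555.565 -229.235] 118 0.9960158267077114
```

View pics/s4.png

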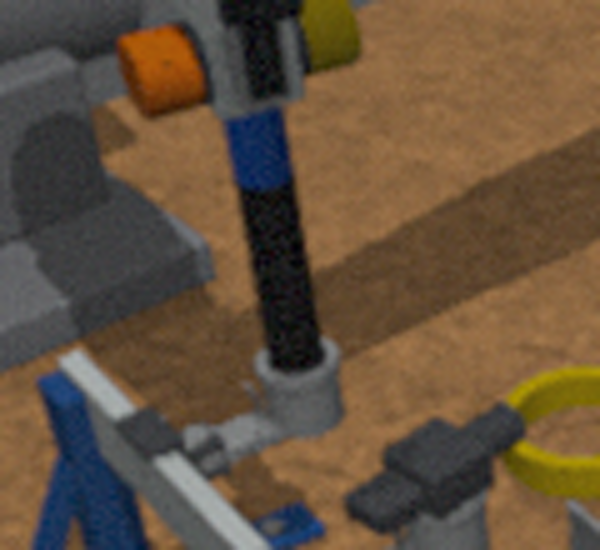

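The crop shows the handle's end inside the collar's mouth, about 10 mm in, at crop (295,365), with no contact force yet. I go on down, watching the spring force.

Call:
play_rows(travel=[[0,0,0.001],[0,0,0.001],[0,0,0.001]], rotation=[[0,0,0],[0,0,0],[0,0,0]], grip=[0,0,0])

```text
clock: 15.68
position: [556.9, -228.7, 294.8]
ee_rot: [0.096, 0.995, -0.0, 0.0]
contact_force: [-0.3, 0.8, -4.8]
gripper_width: 33.5
```

Call:
play_rows(travel=[[0,0,0.001],[0,0,0.001],[0,0,0.001]], rotation=[[0,0,0],[0,0,0],[0,0,0]], grip=[0,0,0])

```text
clock: 15.93
position: [556.8, -228.7, 291.7]
ee_rot: [0.096, 0.995, -0.0, 0.0]
contact_force: [-0.0, 0.3, -3.1]
gripper_width: 33.7
```

Call:
play_rows(travel=[[0,0,0.001],[0,0,0.001],[0,0,0.001]], rotation=[[0,0,0],[0,0,0],[0,0,0]], grip=[0,0,0])

```text
clock: 16.18
position: [556.6, -228.7, 288.8]
ee_rot: [0.096, 0.995, -0.0, 0.0]
contact_force: [-0.8, 0.1, -2.6]
gripper_width: 33.4
```

Call:
play_rows(travel=[[0,0,0.001],[0,0,0.001],[0,0,0.001]], rotation=[[0,0,0],[0,0,0],[0,0,0]], grip=[0,0,0])

```text
clock: 16.43
position: [556.3, -228.7, 285.9]
ee_rot: [0.096, 0.995, -0.0, -0.0]
contact_force: [-2.2, 0.9, -2.3]
gripper_width: 33.3
```

Call:
play_rows(travel=[[0,0,0.001],[0,0,0.001],[0,0,0.001]], rotation=[[0,0,0],[0,0,0],[0,0,0]], grip=[0,0,0])

```text
clock: 16.68
position: [556.2, -228.8, 283.2]
ee_rot: [0.096, 0.995, -0.0, -0.0]
contact_force: [-4.0, 1.3, 0.7]
gripper_width: 33.4
```

Call:
play_rows(travel=[[0,0,0.001],[0,0,0.001],[0,0,0.001]], rotation=[[0,0,0],[0,0,0],[0,0,0]], grip=[0,0,0])

```text
clock: 16.93
position: [556.3, -228.6, 279.5]
ee_rot: [0.096, 0.995, -0.0, -0.0]
contact_force: [-3.7, 0.8, -1.4]
gripper_width: 33.4
```

Past the ramp: about 4 N sideways and about 2–4 N of drag, as expected. I slide down further.

Call:
play_rows(travel=[[0,0,0.0015],[0,0,0.0015],[0,0,0.0015],[0,0,0.0015],[0,0,0.0015],[0,0,0.0015]], rotation=[[0,0,0],[0,0,0],[0,0,0],[0,0,0],[0,0,0],[0,0,0]], grip=[0,0,0,0,0,0])

```text
clock: 17.43
position: [556.7, -228.6, 270.6]
ee_rot: [0.096, 0.995, -0.0, 0.0]
contact_force: [-3.6, 0.7, -1.1]
gripper_width: 33.3
```

Call:
play_rows(travel=[[0,0,0.002],[0,0,0.002],[0,0,0.002],[0,0,0.002],[0,0,0.002],[0,0,0.002]], rotation=[[0,0,0],[0,0,0],[0,0,0],[0,0,0],[0,0,0],[0,0,0]], grip=[0,0,0,0,0,0])

```text
clock: 17.93
position: [556.7, -228.6, 258.5]
ee_rot: [0.096, 0.995, -0.0, 0.0]
contact_force: [-3.9, 1.1, -1.1]
gripper_width: 33.3
```

Call:
play_rows(travel=[[0,0,0.0025],[0,0,0.0025],[0,0,0.0025],[0,0,0.0025],[0,0,0.0025],[0,0,0.0025],[0,0,0.0025],[0,0,0.0025],[0,0,0.0025],[0,0,0.0025],[0,0,0.0025],[0,0,0.0025]], rotation=[[0,0,0],[0,0,0],[0,0,0],[0,0,0],[0,0,0],[0,0,0],[0,0,0],[0,0,0],[0,0,0],[0,0,0],[0,0,0],[0,0,0]], grip=[0,0,0,0,0,0,0,0,0,0,0,0])

```text
clock: 18.93
position: [556.9, -228.7, 228.6]
ee_rot: [0.096, 0.995, -0.0, 0.0]
contact_force: [-4.6, 0.5, -0.4]
gripper_width: 33.7
```

Run:
```python
from fit import *
d=cam('scene');s=arm.read_state();print(s['clock'],s['position'],s['contact_force'],s['wrist_torque'])
collar(d,(555,-230))
for a,b in((170,190),(190,215)):handle(d,(555,-230),a,b)
```

```text
18.9833 [ 556.514 -228.587  227.828] [-4.649  0.407 -3.998] [-0.152  1.774 -0.007]
collar wall [ 555.227 -230.173] 134 1.2051783930279651
handle 170 190 [ 555.153 -229.736] 79 1.1234476163836458
handle 190 215 [ 555.067 -229.192] 111 0.9970633569848626
```

Call:
play_rows(travel=[[0,0,0.0025],[0,0,0.0025],[0,0,0.0025],[0,0,0.0025],[0,0,0.0025],[0,0,0.0025],[0,0,0.0025],[0,0,0.0025],[0,0,0.0025],[0,0,0.0025],[0,0,0.0025],[0,0,0.0025]], rotation=[[0,0,0],[0,0,0],[0,0,0],[0,0,0],[0,0,0],[0,0,0],[0,0,0],[0,0,0],[0,0,0],[0,0,0],[0,0,0],[0,0,0]], grip=[0,0,0,0,0,0,0,0,0,0,0,0])

```text
clock: 19.98
position: [556.9, -228.7, 198.6]
ee_rot: [0.096, 0.995, -0.0, 0.0]
contact_force: [-4.6, -0.4, -0.3]
gripper_width: 33.5
```

Call:
play_rows(travel=[[0,0,0.002],[0,0,0.002],[0,0,0.002],[0,0,0.002],[0,0,0.002],[0,0,0.002],[0,0,0.002],[0,0,0.002],[0,0,0.002],[0,0,0.0015],[0,0,0.001],[0,0,0.001]], rotation=[[0,0,0],[0,0,0],[0,0,0],[0,0,0],[0,0,0],[0,0,0],[0,0,0],[0,0,0],[0,0,0],[0,0,0],[0,0,0],[0,0,0]], grip=[0,0,0,0,0,0,0,0,0,0,0,0])

```text
clock: 20.98
position: [556.9, -228.7, 177.2]
ee_rot: [0.096, 0.995, -0.0, 0.0]
contact_force: [-5.4, 0.7, -1.6]
gripper_width: 33.5
```

Run:
```python
from fit import *
s=arm.read_state();print(s['clock'],s['position'],s['contact_force'],s['wrist_torque'])
d=cam('scene');cv2.imwrite('pics/s5.png',cv2.resize(d['image'][100:210,130:250],None,fx=5,fy=5,interpolation=2))
```

```text
20.9833 [ 556.925 -228.713  177.237] [-5.404  0.696 -1.617] [0.209 1.585 0.053]
```

View pics/s5.png

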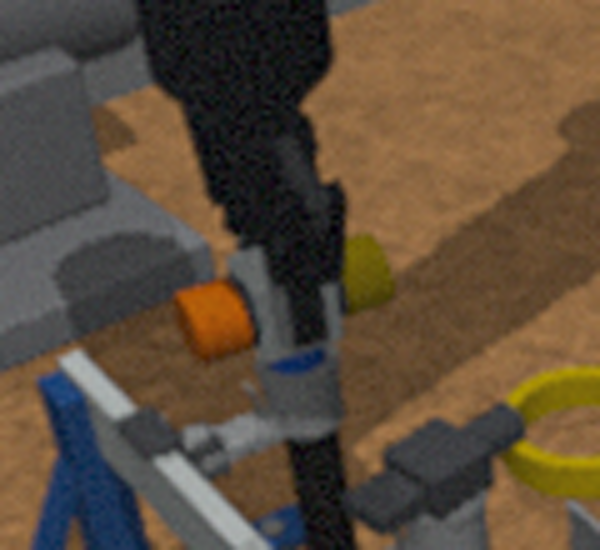

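The crop shows the handle through the collar with a small blue gap left below the head, at about (300,360). I creep down with force checks.

Call:
play_rows(travel=[[0,0,0.001],[0,0,0.001],[0,0,0.001],[0,0,0.001],[0,0,0.001],[0,0,0.001],[0,0,0.001],[0,0,0.001],[0,0,0.0005]], rotation=[[0,0,0],[0,0,0],[0,0,0],[0,0,0],[0,0,0],[0,0,0],[0,0,0],[0,0,0],[0,0,0]], grip=[0,0,0,0,0,0,0,0,0])

```text
clock: 21.78
position: [556.9, -228.7, 168.7]
ee_rot: [0.096, 0.995, -0.0, 0.0]
contact_force: [-5.4, -0.1, -0.3]
gripper_width: 33.3
```

Call:
play_rows(travel=[[0,0,0.0005],[0,0,0.0005],[0,0,0.0005]], rotation=[[0,0,0],[0,0,0],[0,0,0]], grip=[0,0,0])

```text
clock: 22.03
position: [556.9, -228.7, 167.3]
ee_rot: [0.096, 0.995, -0.0, 0.0]
contact_force: [-4.5, 0.2, -1.5]
gripper_width: 33.4
```

Call:
play_rows(travel=[[0,0,0.0005],[0,0,0.0005],[0,0,0.0005]], rotation=[[0,0,0],[0,0,0],[0,0,0]], grip=[0,0,0])

```text
clock: 22.28
position: [556.9, -228.7, 165.8]
ee_rot: [0.096, 0.995, -0.0, 0.0]
contact_force: [-4.6, 0.4, -1.1]
gripper_width: 32.9
```

Call:
play_rows(travel=[[0,0,0.0004],[0,0,0.0004]], rotation=[[0,0,0],[0,0,0]], grip=[0,0])

```text
clock: 22.45
position: [556.9, -228.7, 165.0]
ee_rot: [0.096, 0.995, -0.0, 0.0]
contact_force: [-4.0, 0.4, -1.5]
gripper_width: 33.3
```

Call:
play_rows(travel=[[0,0,0.0004],[0,0,0.0004]], rotation=[[0,0,0],[0,0,0]], grip=[0,0])

```text
clock: 22.62
position: [556.9, -228.7, 164.2]
ee_rot: [0.096, 0.995, -0.0, 0.0]
contact_force: [-5.1, 1.0, -1.5]
gripper_width: 33.3
```

Call:
play_rows(travel=[[0,0,0.0004],[0,0,0.0004]], rotation=[[0,0,0],[0,0,0]], grip=[0,0])

```text
clock: 22.78
position: [556.9, -228.7, 164.1]
ee_rot: [0.096, 0.995, -0.0, 0.0]
contact_force: [-6.0, 1.9, 3.6]
gripper_width: 33.2
```

Contact: the tool stopped at z 164.1 and the upward force rose by 5 N. I press a little more to confirm it's home.

Call:
play_rows(travel=[[0,0,0.0004],[0,0,0]], rotation=[[0,0,0],[0,0,0]], grip=[0,0])

```text
clock: 22.95
position: [556.9, -228.7, 164.1]
ee_rot: [0.096, 0.995, -0.0, 0.001]
contact_force: [-6.4, 1.6, 3.3]
gripper_width: 33.4
```

Run:
```python
from fit import *
s=arm.read_state();print(s['clock'],s['position'],s['contact_force'],s['wrist_torque'],Ro.from_quat(s['ee_rot']).as_matrix()[:,2])
d=cam('scene')
P=cloud(d);hsv=cv2.cvtColor(d['image'],cv2.COLOR_BGR2HSV).astype(int);b=(hsv[...,0]>100)&(hsv[...,0]<130)&(hsv[...,1]>150)
m=b&(np.hypot(P[...,0]-555,P[...,1]+230)<18)&(P[...,2]>150);print('blue px left above ring',m.sum())
```

```text
22.95 [ 556.934 -228.746  164.093] [-6.388  1.632  3.272] [0.445 2.004 0.015] [ 0.001 -0.001 -1.   ]
blue px left above ring 1
```

Call:
play_rows(travel=[[0,0,0.0005],[0,0,0],[0,0,0]], rotation=[[0,0,0],[0,0,0],[0,0,0]], grip=[0,0,0])

```text
clock: 23.25
position: [556.9, -228.8, 164.1]
ee_rot: [0.096, 0.995, -0.0, 0.001]
contact_force: [-6.5, 1.9, 4.6]
gripper_width: 33.3
```

Call:
play_rows(travel=[[0,0,0.0006],[0,0,0],[0,0,0]], rotation=[[0,0,0],[0,0,0],[0,0,0]], grip=[0,0,0])

```text
clock: 23.5
position: [556.9, -228.8, 164.0]
ee_rot: [0.096, 0.995, -0.001, 0.001]
contact_force: [-9.2, 2.1, 7.2]
gripper_width: 33.2
```

The tool holds at 164.0 under about 11 N of press, so the head is home. I ease off and open the jaws.

Call:
play_rows(travel=[[0,0,-0.0005],[0,0,-0.0005],[0,0,0]], rotation=[[0,0,0],[0,0,0],[0,0,0]], grip=[0,0,0])

```text
clock: 23.75
position: [556.9, -228.7, 164.1]
ee_rot: [0.096, 0.995, -0.0, 0.001]
contact_force: [-6.6, 2.0, 3.8]
gripper_width: 33.8
```

Call:
play_rows(travel=[[0,0,0],[0,0,0],[0,0,0],[0,0,0],[0,0,0],[0,0,0]], rotation=[[0,0,0],[0,0,0],[0,0,0],[0,0,0],[0,0,0],[0,0,0]], grip=[0.42,0.46,0.52,0.6,0.7,0.7])

```text
clock: 24.25
position: [557.5, -228.8, 163.1]
ee_rot: [0.096, 0.995, -0.0, 0.001]
contact_force: [0.4, 0.8, 0.4]
gripper_width: 59.7
```

Run:
```python
from fit import *
s=arm.read_state();print(s['clock'],s['position'],s['contact_force'],s['wrist_torque'],s['gripper_width'])
d=cam('scene');cv2.imwrite('pics/s6.png',cv2.resize(d['image'][100:210,130:250],None,fx=5,fy=5,interpolation=2))
```

```text
24.25 [ 557.453 -228.751  163.083] [0.447 0.807 0.351] [-0.023  0.02  -0.071] 59.65815347241283
```

View pics/s6.png

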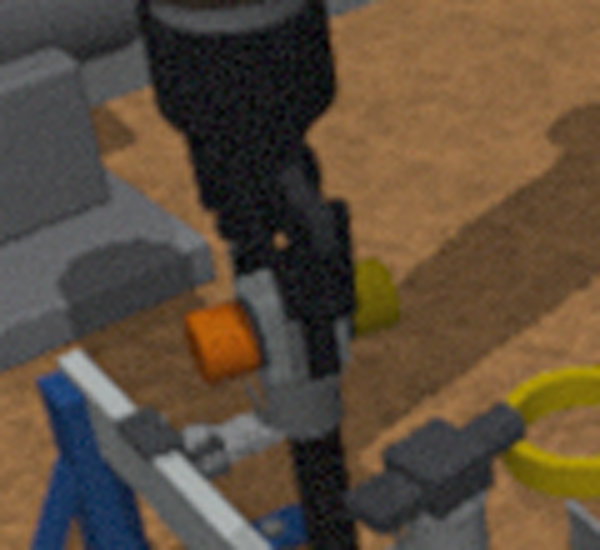

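The head sits down on the collar with no blue gap, the jaws are open, and the force reads zero. I withdraw straight up.

Call:
play_rows(travel=[[0,0,-0.003],[0,0,-0.005],[0,0,-0.01],[0,0,-0.015],[0,0,-0.02],[0,0,-0.02],[0,0,-0.02],[0,0,-0.02],[0,0,-0.02],[0,0,-0.02],[0,0,-0.02],[0,0,0]], rotation=[[0,0,0],[0,0,0],[0,0,0],[0,0,0],[0,0,0],[0,0,0],[0,0,0],[0,0,0],[0,0,0],[0,0,0],[0,0,0],[0,0,0]], grip=[0.7,0.7,0.7,0.7,0.7,0.7,0.7,0.7,0.7,0.7,0.7,0.7])

```text
clock: 25.3
position: [558.3, -229.5, 342.3]
ee_rot: [0.096, 0.995, -0.002, 0.006]
contact_force: [-0.2, -0.4, 1.0]
gripper_width: 59.9
```

Run:
```python
from fit import *
s=arm.read_state();print(s['clock'],s['position'],s['contact_force'])
for n in('scene','wrist'):
    d=cam(n);P=cloud(d);hsv=cv2.cvtColor(d['image'],cv2.COLOR_BGR2HSV).astype(int);h,S,v=[hsv[...,i] for i in range(3)]
    m=(np.hypot(P[...,0]-555,P[...,1]+230)<60)&(P[...,2]>162)&(P[...,2]<230)
    q=P[m&(P[...,2]>190)&(S<90)&(np.hypot(P[...,0]-555,P[...,1]+230)<24)]
    for _ in range(6):
        c=q.mean(0);_,_,V=np.linalg.svd(q-c,full_matrices=False);nn=V[2]*np.sign(V[2][2]);r=(q-c)@nn;q=q[abs(r)<2*r.std()+.2]
    print(n,'top face',c,nn,len(q),r.std())
    for nm,mm in(('or',m&(S>150)&(h<17)),('ye',m&(S>150)&(h>=18)&(h<35))):
        print(nm,np.median(P[mm],0),np.percentile(P[mm][:,2],[2,98]),mm.sum())
    b=(h>100)&(h<130)&(S>150)&(np.hypot(P[...,0]-555,P[...,1]+230)<18)&(P[...,2]>150);print('blue',b.sum())
    if n=='scene': collar(d,(555,-230))
    cv2.imwrite(f'pics/{n}7.png',d['image'])
d=cam('scene')['image'];w=cv2.imread('pics/wrist7.png')
cv2.imwrite('pics/f7.png',np.hstack([cv2.resize(d[90:290,110:370],None,fx=1.5,fy=1.5),cv2.resize(w,(400,300))]))
```

```text
25.3 [ 558.309 -229.547  342.298] [-0.227 -0.386  1.045]
scene top face [ 555.998 -226.39   200.73 ] [0.034 0.017 0.999] 160 1.2192512701092362
or [ 591.777 -225.138  189.16 ] [170.826 198.181] 196
ye [ 522.006 -209.091  190.577] [171.015 198.591] 139
blue 3
collar wall [ 554.78  -230.134] 119 1.2385287396364297
wrist top face [ 554.181 -229.422  199.398] [-0.002 -0.002  1.   ] 1656 0.647851631475199
or [ 588.418 -236.406  194.362] [185.528 197.197] 841
ye [ 519.977 -222.374  193.964] [182.697 197.096] 1174
blue 0
```

View pics/f7.png

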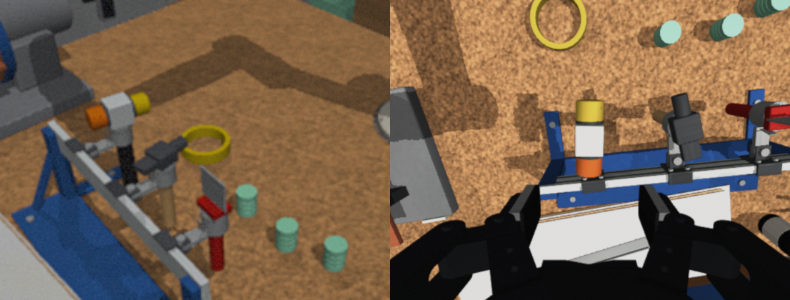

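The mallet is upright in the ring, with its top face level at z 199.4–200.7 (200 expected) and the other things in place. I hand the job in.

```bash
python3 -c "
from bench import workorder,arm
s=arm.read_state();print(s['clock'],s['joint_vel']);print(workorder.job_done())"
```

```text
25.45 [-7.97309995e-05  1.70739699e-02 -2.65494467e-02 -1.41545440e-03
  2.34252221e-03  7.25043093e-04]
the job is handed in; nothing more can be done
None
```

The mallet is back in the empty ring, with its head home on the rim, and the job was handed in at about 25.5 s of the 72 s allowed.

I drew it out of the bore along its own lean, set it upright, and centred the handle over the knocked collar by comparing both in the same camera. It then went down in small steps with force checks. The spring leaf pushed sideways with about 4–5 N and dragged by about 2–4 N. The head met the rim at tool height 164 mm, and I pressed to about 11 N. At that press the sideways force read about 9 N, so the total stayed under the 30 N limit. I then eased off, opened the jaws and withdrew straight up.

**Last checks:**
- **Height and level:** the head's top face was at z 199.4 mm from the wrist camera and 200.7 mm from the scene camera; home is 200. It was level to 0.002 rad from the wrist camera; the scene camera's noisier fit gave about 0.04 rad.
- **Gap:** no handle showed between the head and the rim, apart from 3 stray pixels in the scene view.
- **Other items:** the hanging tools, plugs and tape looked undisturbed in the last picture; I did not measure them.
- **Arm:** it was clear of everything and nearly at rest, with a contact force of about 1 N after release.

**Disagreement:** the cameras differed by up to about 3 mm on the collar's sideways position. I relied on the same-camera comparison instead, and the handle went in with no contact at the rim.

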